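Put the overhauled shift tower into third

TASK

The overhauled gear-shift tower on the bench has to be in third before it is fitted back on its gearbox. With the fingertips, push its stick through the H-shaped gate: from the left leg to the neutral channel, across to the right, then forward, away from you, fully home in third (the right-hand front slot), and leave it there. Only push the knob or the stick: do not take it between the fingers, and leave the tools and fittings round the tower where they are.

Things in the scene. Friction and masses are not known exactly. Their poses are not given: they have to be found in the camera images.
- tower: tractor gear-shift tower: grey round cast turret, 112 mm across, flange 150 x 141 mm, bolted on an open stand with a 200 x 190 mm steel base plate, fixed to the bench. Origin: on the bench top under the stick's pivot. Its +x is forward (away from the robot, give or take its yaw), +y left, z up. The steel gate cover on top is 146 mm above the bench; the knob rises above it.
- gate (a point): centre of the gate cover's top face (108 x 94 mm, 7 mm thick; axes as the tower's). Its H-shaped opening: two fore-and-aft legs, centred 18 mm left and right, joined by one neutral channel across the middle. First: front end of the left leg; second: its rear end; third: front end of the right leg; fourth: its rear end. The tongues between the legs have rounded noses at the channel.
- knob (a point): centre of the black pear-shaped knob on the stick, 42 mm in diameter; it reaches from 32 mm below this point (18 mm thick there) to 22 mm above. 155 mm above the pivot: 222 mm above the bench with the stick upright, about 11 mm lower at the end of a slot. From upright it travels 46 mm forward or back and 37 mm left or right.
- shank (a point): point on the axis of the steel stick (12 mm thick here), 42 mm below the knob's centre and 10 mm below the knob's lower end.
- stick_across (a joint): sideways tilt of the stick about the tower's x axis, pivot 67.5 mm above the bench, rad: -0.24 hard left (left leg), +0.24 hard right (right leg), stops at both; about 0.04 play within a leg. Changes legs only with stick_fore within about 0.03 of 0; pushed sideways from within 0.05, the noses guide it in. Friction holds it anywhere; 4 N at the knob moves it.
- stick_fore (a joint): fore-and-aft tilt of the stick at the same pivot, rad: +0.30 fully forward (home in first or third), 0 in the neutral channel, -0.30 fully back (home in second or fourth), stops at both. Friction holds it anywhere; 5 N at the knob moves it. At the start the stick stands somewhere in the left leg: in first, in second or between.
- brass_tee: brass tee piece, 101 mm long, lying with its branch up, 55 mm high; a bystander, loose. Origin: centre of its underside.
- nut_small: small brass hexagon nut, 28 mm across, 12 mm high, lying flat; a bystander, loose. Origin: centre of its underside.
- hex_key: black L-shaped hexagon key, 87 mm long, lying flat; a bystander, loose. Origin: centre of its underside.
- coupler_mini: small bright quick coupler, 41 mm long, 20 mm high, lying; a bystander, loose. Origin: centre of its underside.
- seal_jar: white jar with a red screw lid, 54 mm across, 69 mm high, standing; a bystander, loose. Origin: centre of its underside.
- tube_stub: bright flared tube stub, 26 mm across, 63 mm high, standing; a bystander, loose. Origin: centre of its underside.
- cam_coupling: black hose coupling, 105 mm long, 49 mm high, lying; a bystander, loose. Origin: centre of its underside.

How it is judged:
By the outcome, as a careful person would: the job done as asked, in the order asked, and still so for the second after the job is handed in, with the robot touching nothing.
It also fails if it takes over 51 s, if anything falls off the work surface, if the arm or the gripper's body presses on something with over 40 N, if the wrist force passes 120 N, or if a joint passes its speed limit or range.

ROBOT

A 6-joint arm with a two-finger parallel gripper is mounted at the origin on a cart in front of the work surface, level with it; the furniture and walls round the work are solid. World frame = base frame: x ahead of the robot, y to its left, z up, the work surface at z = 0. Lengths are in m, angles in rad, forces in N, time in s.
With the tool pointing down it reaches from about 0.25 to 0.725 m from the base axis. Payload 4 kg.
Tool frame: the origin (TCP) lies at the very end of the fingers, on their centre line; the grasp point (between the pads) lies behind it (manip.pinch_z is the x of the grasp point in the tool frame, in m); x points along the fingers, z is the direction in which the jaws open and shut, and the axes are right-handed (so a half turn about x gives the same grasp; the last joint's range is limited). The gripper opens to 85 mm and grips with 20 to 120 N. Pads are 22 mm wide; open, the fingers measure 114 mm over their backs; the gripper's body (76 mm by 85 mm) begins 54 mm behind the grasp point. The pads swing forward as they close: fully open they stand 13 mm farther back than shut.
Start: joints at [1.168, 0.241, 0.005, 1.335, 0, 1.571], TCP at [0.196, 0.46, 0.21] pointing down, gripper open.
Joint ranges: [-2.72, 2.72], [-1.05, 1.87], [-1.09, 1.28], [-1.99, 2.15], [-1.42, 1.44], [-3.14, 3.14]. Speed limits (rad/s): [2.79, 2.79, 3.14, 3.14, 3.14, 3.14].

INTERFACE

Orientations are given as a 3x3 rotation matrix whose columns are the frame's x, y, z axes.
In Python, from cell import monitor, grab_frame, manip, spotter gives the robot as it stands.
- The arm moves only by the tool play_rows, never from a script. Its argument "rows" is one flat list of numbers, 5 for each row, row after row: the shift along the tool's x, y, z in m, then the turn about the tool's x in degrees, then the finger opening in m, from 0 to 0.0854. A call has 1 to 20 rows; each row is the pose to reach, as a shift and turn from the pose commanded when the call began, along the tool's axes at that moment; what a row does not reach only later rows make up. A row lasts 1/10 s, in which the tool goes at most 50 mm and 8.59 degrees, less where a joint would pass 70% of its speed; a pose out of reach is approached as far as the arm can. A call with a gripper value outside its range is refused whole. The fingers move at their own pace and stop on an object; "force" is the grip in N (left out, the last holds). Time passes only in rows, so rows that repeat a pose let the fingers close. It gives the time, the measured TCP pose, the force and the opening at its end, in the units of the state.
- monitor.get_obs(): the state, without advancing time (a new reading comes with each control period).
- grab_frame(name): name is "side" or "top" or "wrist"; returns a dict with "img" (384x512x3 uint8, red, green, blue), "camera_matrix" (3x3 intrinsics, pixels), "position" and "attitude" of the camera in the world. Camera axes: x right, y down, z forward; pixel columns grow to the right and rows downward; lengths in m; the calibration is good to about 2 mm. The wrist camera is an equidistant fisheye: a pixel r from the principal point sees the ray r / f radians off the axis. A picture is of the moment at which its call begins. There is no depth.
- manip.hand_in(): hands the job in, once; it reports no verdict.
Trained networks look in a picture, given as the dict that the camera call returned (one of the last four; its "shot" number tells which), for a name from the list of things; names that differ only in an ending like _2 or _b are one class to them, and where a whole thing is asked for, a point or a joint stands for the part that bears it (a point fixed in the world has none). Each returns a list of dicts, best first, with "confidence" (0 to 1); they miss things now and then, are a little off and sometimes report something else, mostly with a low value. They report only what shows in the picture. A call takes as long as a camera call.
- spotter.recognise(picture, label): "location" ([column, row] in pixels, amid what is visible of it).
The state is a dict: "time_s": time; "q": joint angles; "joint_velocities": joint speeds; "joint_torque": joint torques, N m; "ee_pos": TCP position; "tcp_rot": TCP orientation; "wrist_force": force on the tool from outside, world axes, zero at the start; "ft_torque": the same for the moment, N m; "finger_gap": finger opening in m.
Only numpy, scipy, OpenCV 4.12 (cv2) and the standard library are available. Lean on these libraries where they do the work, as an engineer would, in place of code of your own. Each camera call takes 0.05 s, during which the arm holds its last target.

## Working session

There is one attempt and no reset: what is moved stays moved. The work goes in short steps, Python scripts to look and compute and a tool call to move; the robot and the scene stay as the last step left them, time stands still between calls to the robot, and variables do not carry over. Pictures are saved under pics/ and viewed, and the job is handed in when it is done.

Besides the shell and the picture viewer there is one more tool, called after "Request:" as a command line: name --argument value ..., lists and objects as JSON in quotes. play_rows: Moves the arm, as the interface text tells. Its arguments: {"type":"object","properties":{"rows":{"type":"array","items":{"type":"number"}},"force":{"type":"number"}},"required":["rows"]}

```bash
ls; mkdir -p pics
cat > h.py <<'E'
import numpy as np, cv2
from cell import monitor, grab_frame, manip, spotter
def save(p,n): cv2.imwrite('pics/'+n,cv2.cvtColor(p['img'],cv2.COLOR_RGB2BGR))
def ray(p,uv):
    K=np.array(p['camera_matrix']);R=np.array(p['attitude']);d=R@np.linalg.solve(K,[uv[0],uv[1],1]);return np.array(p['position']),d/np.linalg.norm(d)
def proj(p,X):
    K=np.array(p['camera_matrix']);R=np.array(p['attitude']);c=R.T@(np.array(X)-np.array(p['position']));u=K@c;return u[:2]/u[2]
def atz(p,uv,z):
    o,d=ray(p,uv);return o+d*(z-o[2])/d[2]
def tri(rs):
    A=np.zeros((3,3));b=np.zeros(3)
    for o,d in rs:
        M=np.eye(3)-np.outer(d,d);A+=M;b+=M@o
    X=np.linalg.solve(A,b);return X,[np.linalg.norm((np.eye(3)-np.outer(d,d))@(X-o)) for o,d in rs]
E
python3 - <<'E'
from h import *
np.set_printoptions(precision=4,suppress=True)
P={n:grab_frame(n) for n in('side','top')}
for n,p in P.items():
    save(p,n+'0.png'); print(n,p['position'],np.array(p['attitude']).tolist(),np.array(p['camera_matrix']).tolist())
    for l in ['tower','gate','knob','shank','brass_tee','seal_jar','tube_stub','cam_coupling','nut_small','hex_key','coupler_mini']:
        r=spotter.recognise(p,l); print(n,l,[(np.round(x['location'],1).tolist(),round(x['confidence'],2)) for x in r[:2]])
o=monitor.get_obs();print(o['time_s'],o['ee_pos'],o['tcp_rot'],manip.pinch_z)
E
```

```text
pics
side [0.2786 0.8393 0.5824] [[-0.9673767727591889, -0.08803151297223635, 0.23755553508566266], [-0.25228461341114444, 0.4203248064362026, -0.8715959677111627], [-0.023122572564615574, -0.9030933007271108, -0.4288214509790833]] [[421.69351283288887, 0.0, 257.86426119393815], [0.0, 421.69351283288887, 190.8687769072095], [0.0, 0.0, 1.0]]
side tower [([265.6, 225.1], 0.81)]
side gate [([265.5, 223.6], 0.58)]
side knob [([256.9, 173.9], 0.68)]
side shank [([256.1, 172.7], 0.63)]
side brass_tee []
side seal_jar [([227.4, 267.7], 0.74)]
side tube_stub []
side cam_coupling [([288.5, 275.8], 0.7)]
side nut_small [([261.9, 170.8], 0.64)]
side hex_key [([316.9, 227.4], 0.63)]
side coupler_mini [([329.1, 255.8], 0.45)]
top [ 0.4265 -0.0126  1.0563] [[-0.0025063952442065623, -0.9956486815890648, 0.09315267485604892], [-0.9999843248145732, 0.00202906536260261, -0.005218526506234957], [0.005006806169786217, -0.09316429436061456, -0.9956381602511362]] [[350.68115607264303, 0.0, 254.3214821146932], [0.0, 350.68115607264303, 190.01559891131336], [0.0, 0.0, 1.0]]
top tower [([264.7, 199.6], 0.98)]
top gate [([267.7, 196.7], 0.65)]
top knob [([254.3, 189.2], 0.47), ([247.8, 255.6], 0.18)]
top shank [([253.8, 186.4], 0.72)]
top brass_tee [([314.8, 172.0], 0.73), ([256.6, 187.7], 0.29)]
top seal_jar [([204.0, 186.8], 0.64)]
top tube_stub []
top cam_coupling [([211.4, 219.3], 0.7)]
top nut_small [([321.0, 234.6], 0.51)]
top hex_key [([305.7, 234.1], 0.65)]
top coupler_mini [([247.2, 254.3], 0.41)]
1.2 [0.196 0.46  0.21 ] [[ 0.    -0.92   0.392]
 [-0.     0.392  0.92 ]
 [-1.    -0.    -0.   ]] -0.0187
```

Run:
```python
import cv2
for n in('side','top'):
    i=cv2.imread(f'pics/{n}0.png'); 
    x0,y0,x1,y1=(170,120,370,270) if n=='top' else (170,120,370,300)
    c=cv2.resize(i[y0:y1,x0:x1],None,fx=4 if n=='top' else 3.3,fy=4 if n=='top' else 3.3,interpolation=cv2.INTER_CUBIC);cv2.imwrite(f'pics/{n}0c.png',c)
```

```text
(no output)
```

View pics/side0.png

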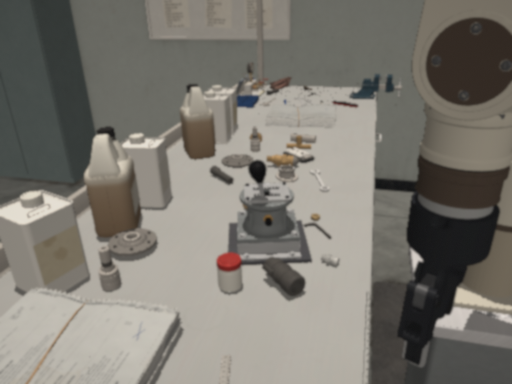

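View pics/top0.png

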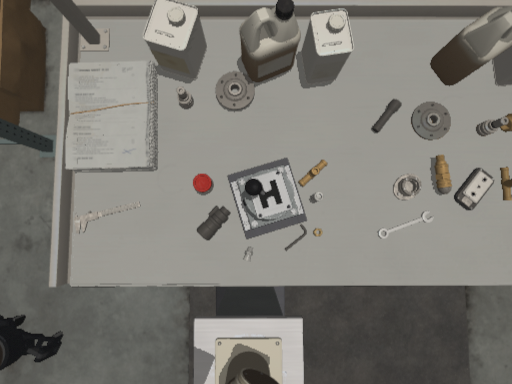

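```bash
sleep 1
```

```text
(no output)
```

View pics/side0c.png

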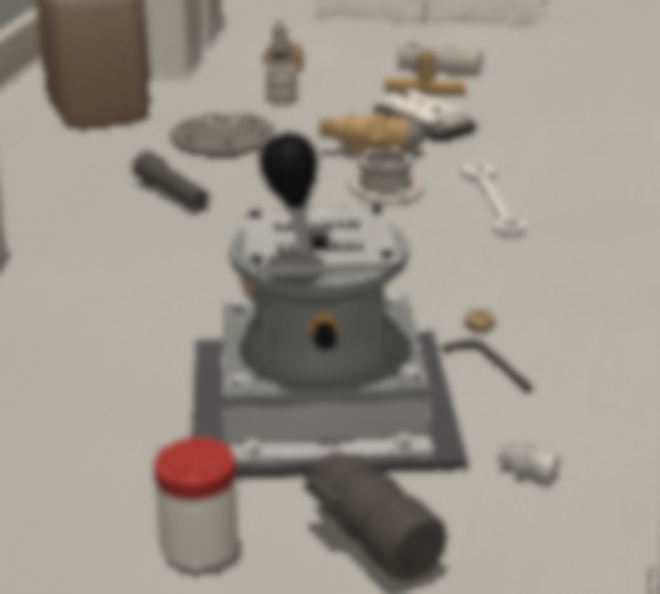

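View pics/top0c.png

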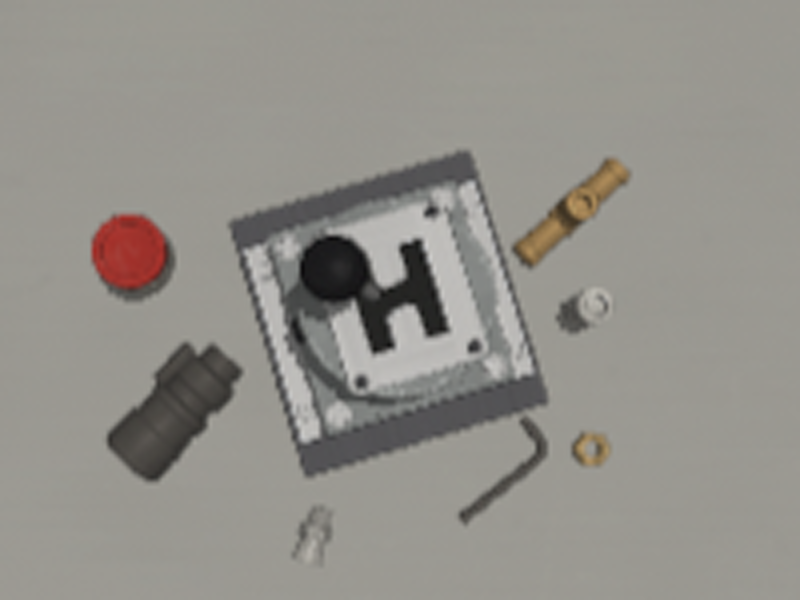

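Side crop: black knob at crop (290,170), standing left of the gate. Top crop: knob at (334,268), H centre about (403,297); the stick is in the left leg, forward of neutral, and the tower is yawed roughly 17°.

```bash
cat > m.py <<'E'
from h import *
np.set_printoptions(precision=4,suppress=True)
def knob(ps):
    out=[]
    for p,n in ps:
        g=p['img'].astype(int).max(2); r=spotter.recognise(p,'knob')
        print(n,[(x['location'],x['confidence']) for x in r[:2]])
E
python3 - <<'E'
from m import *
T=grab_frame('top');S=grab_frame('side')
f=lambda x,y:(x/4+170-.4,y/4+120-.4)
c=[f(468,153),f(547,400),f(306,475),f(231,222)]
for z in(0,.01):
    w=[atz(T,u,z)for u in c];print(z,np.array(w)[:,:2].tolist(),np.mean(w,0), [np.linalg.norm(w[i]-w[i-1]) for i in range(4)])
# H: leg corners crop
H={'1st rear':(383,350),'3front':(412,242),'4rear':(438,331)}
for k,v in H.items(): print(k,atz(T,f(*v),.146))
kc=[]
for p,a in((T,f(334,268)),(S,(170+286/3.3,120+165/3.3))):
    g=p['img'].max(2)
    u,v=map(int,a); m=(g[v-14:v+15,u-14:u+15]<45).astype(np.uint8)
    n,l,st,ce=cv2.connectedComponentsWithStats(m); 
    print(st,ce+[u-14,v-14]); 
    for r in g[v-12:v+16:2,u-12:u+13]: print(' '.join('%3d'%x for x in r))
E
```

```text
0 [[0.6237844477167417, -0.11695625409989036], [0.4357896174040349, -0.1742256736655586], [0.38043646399195546, 0.0067489807447739525], [0.5710105562473305, 0.0636089465152716]] [ 0.5028 -0.0552  0.    ] [np.float64(0.18811931132666543), np.float64(0.19652440724167564), np.float64(0.18925061989753295), np.float64(0.19887569068737984)]
0.01 [[0.6219170233564084, -0.11596856669354916], [0.4357020064898726, -0.1726957964403387], [0.3808729009282948, 0.006565507008162216], [0.5696427609538594, 0.06288715940345259]] [ 0.502  -0.0548  0.01  ] [np.float64(0.18633831937477666), np.float64(0.19466384127862385), np.float64(0.1874589174478989), np.float64(0.19699286429362653)]
1st rear [ 0.4671 -0.0459  0.146 ]
3front [ 0.5376 -0.0653  0.146 ]
4rear [ 0.4794 -0.0817  0.146 ]
[[  0   0  29  29 581]
 [  6   7  23  22 259]
 [  4  28   1   1   1]] [[252.1738 184.7935]
 [254.8919 188.6525]
 [243.     200.    ]]
 85  84  82  85  87  85  82  83  84  97 119 106 106 118 126 130 124 125 129 141 143 157 164 170 178
 82  76  91 114 106 112 123 130 133 131 129 136 127 140 148 157 167 171 183 184 184 184 184
[... 1998 characters left out ...]

180 179 178 168 141  98  54  26  18  18  19  19  17  19  19  17  17  16  16  17  36  85 138 168 179
179 179 179 176 166 137  95  53  25  18  15  18  18  16  17  16  16  17  16  21  47  97 144 172 180
180 180 179 179 176 165 137  96  56  29  17  17  16  15  16  16  16  17  19  42  86 134 164 178 182
180 181 181 180 180 178 170 153 123  87  51  27  16  14  14  16  16  17  31  72 122 158 176 181 181
180 180 180 181 179 180 180 178 170 152 123  85  48  23  16  15  17  27  61 107 149 172 180 181 181
177 173 168 166 169 174 178 179 178 174 165 144 110  75  52  47  52  66  95 131 160 174 179 181 181
162 138 111 102 121 152 173 179 178 175 174 171 158 136 111 100 100 106 125 152 171 179 184 186 186
```

Run:
```python
from m import *
from scipy.optimize import least_squares
T=grab_frame('top');S=grab_frame('side')
y=0.2915;O=np.array([.503,-.0552,.0675]);F=np.array([np.cos(y),np.sin(y),0]);L=np.array([-np.sin(y),np.cos(y),0])
for zz in (.211,.217,.222):
  X=atz(T,(253.3,188),zz);d=X-O;print(zz,X,d@F,d@L)
S_=(256.8,169.5)
X,e=tri([ray(T,(253.3,188)),ray(S,S_)]);d=X-O;print(X,e,d@F,d@L,np.linalg.norm(d), np.arctan2(d@F,d[2]),np.arctan2(d@L,d[2]))
print(monitor.get_obs()['time_s'])
```

```text
0.211 [ 0.5105 -0.0146  0.211 ] 0.018878126697494932 0.03672486049851155
0.217 [ 0.5099 -0.0146  0.217 ] 0.018311086991477765 0.03690958704595746
0.222 [ 0.5094 -0.0146  0.222 ] 0.017838553903130053 0.03706352583549574
[ 0.5112 -0.0143  0.216 ] [np.float64(0.0011927792340646213), np.float64(0.0011927792340647465)] 0.019600580662892733 0.036799618483589494 0.15424906711281094 0.131225601490848 0.24290409577310806
1.4
```

Request:
play_rows --rows '[-0.05, 0, 0, 8, 0, -0.09, -0.02, -0.01, 16, 0, -0.09, -0.06, -0.03, 24, 0, -0.09, -0.1, -0.055, 32, 0, -0.09, -0.14, -0.08, 40, 0, -0.09, -0.18, -0.1, 48, 0, -0.09, -0.22, -0.12, 50.2, 0, -0.09, -0.26, -0.142, 50.2, 0, -0.09, -0.3, -0.164, 50.2, 0, -0.09, -0.34, -0.186, 50.2, 0, -0.09, -0.38, -0.208, 50.2, 0, -0.09, -0.42, -0.23, 50.2, 0, -0.09, -0.46, -0.252, 50.2, 0, -0.09, -0.495, -0.27, 50.2, 0, -0.09, -0.514, -0.281, 50.2, 0, -0.09, -0.514, -0.281, 50.2, 0, -0.09, -0.514, -0.281, 50.2, 0, -0.09, -0.514, -0.281, 50.2, 0]' --force 60

```text
time_s: 3.2
ee_pos: [0.5582, 0.0007, 0.3002]
tcp_rot: [[-0.0, -0.289, 0.957], [0.0, 0.957, 0.289], [-1.0, 0.0, -0.0]]
wrist_force: [-0.4, 0.6, 1.0]
finger_gap: 0.0
```

Request:
play_rows --rows '[0.03, 0, 0, 0, 0, 0.06, 0, 0, 0, 0, 0.09, 0, 0, 0, 0, 0.105, 0, 0, 0, 0, 0.105, 0, 0, 0, 0, 0.105, 0, 0, 0, 0]'

```text
time_s: 3.8
ee_pos: [0.5586, 0.0009, 0.1959]
tcp_rot: [[0.001, -0.289, 0.957], [0.0, 0.957, 0.289], [-1.0, -0.0, 0.001]]
wrist_force: [0.1, -0.3, -0.6]
finger_gap: -0.0002
```

Run:
```python
from m import *
T=grab_frame('top');S=grab_frame('side')
a=cv2.resize(T['img'][140:240,200:330],None,fx=3,fy=3,interpolation=2);b=cv2.resize(S['img'][120:260,190:330],None,fx=2.85,fy=2.85,interpolation=2)[:399]
a=cv2.resize(a,(390,300));b=cv2.resize(b,(400,400));o=np.zeros((400,790,3),np.uint8);o[:300,:390]=a;o[:,390:]=b
cv2.imwrite('pics/a1.png',o[:,:,::-1]);print(monitor.get_obs()['time_s'],monitor.get_obs()['wrist_force'])
```

```text
3.9 [-0.8028  0.2665 -0.0064]
```

View pics/a1.png

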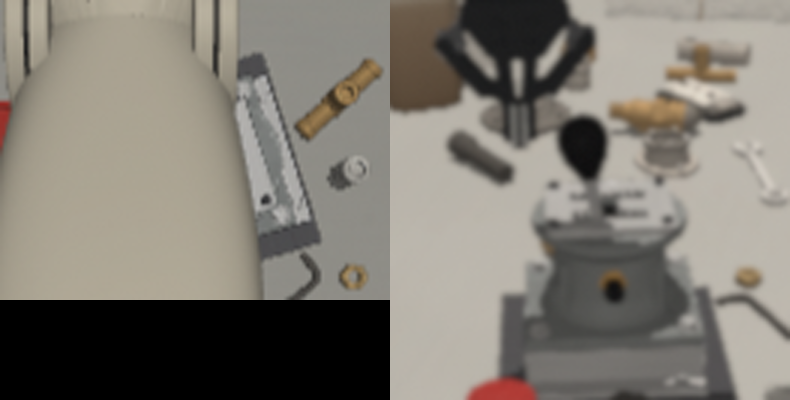

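The fingers hang just in front of the knob (tip at about (520,140), knob at (583,145)) with a small gap. Now I push back toward neutral, raised slightly.

Request:
play_rows --rows '[-0.004, 0, -0.005, 0, 0, -0.004, 0, -0.01, 0, 0, -0.004, 0, -0.013, 0, 0, -0.004, 0, -0.016, 0, 0, -0.004, 0, -0.019, 0, 0, -0.004, 0, -0.022, 0, 0, -0.004, 0, -0.025, 0, 0, -0.004, 0, -0.025, 0, 0]'

```text
time_s: 4.7
ee_pos: [0.5363, -0.0068, 0.1999]
tcp_rot: [[0.004, -0.288, 0.958], [0.001, 0.958, 0.288], [-1.0, -0.0, 0.004]]
wrist_force: [4.8, 1.8, 1.1]
finger_gap: 0.0001
```

```bash
cat > look.py <<'E'
from m import *
import sys
S=grab_frame('side');O_=monitor.get_obs()
b=cv2.resize(S['img'][130:230,200:320],None,fx=5,fy=5,interpolation=2)
cv2.imwrite('pics/'+sys.argv[1],b[:,:,::-1])
y=.2915;O=np.array([.503,-.0552,.0675]);F=np.array([np.cos(y),np.sin(y),0]);L=np.array([-np.sin(y),np.cos(y),0])
d=O_['ee_pos']-O;f=O_['wrist_force'];print('t',O_['time_s'],'tcp F,L,z',d@F,d@L,O_['ee_pos'][2],'force F,L',f@F,f@L,f[2])
print([(x['location'],x['confidence']) for x in spotter.recognise(S,'knob')[:2]])
for a,c in ((0,.24),(.12,.24),(0,0),(0,-.24),(.3,-.24)):
    # knob point for joint angles approx
    v=np.array([np.sin(a),np.sin(c)*np.cos(a),np.cos(a)*np.cos(c)])*.155
    print('fore',a,'left',c,proj(S,O+v[0]*F+v[1]*L+[0,0,v[2]]))
E
python3 look.py a2.png
```

```text
t 4.75 tcp F,L,z 0.04584652582517189 0.03676670094145022 0.19981966533231094 force F,L 5.059269051652036 1.0563096910747696 0.9175040726222065
[([256.8, 171.7], 0.66)]
fore 0 left 0.24 [265.9421 168.4067]
fore 0.12 left 0.24 [257.7713 169.0929]
fore 0 left 0 [265.0693 160.6732]
fore 0 left -0.24 [264.3111 156.8649]
fore 0.3 left -0.24 [245.5306 160.3593]
```

View pics/a2.png

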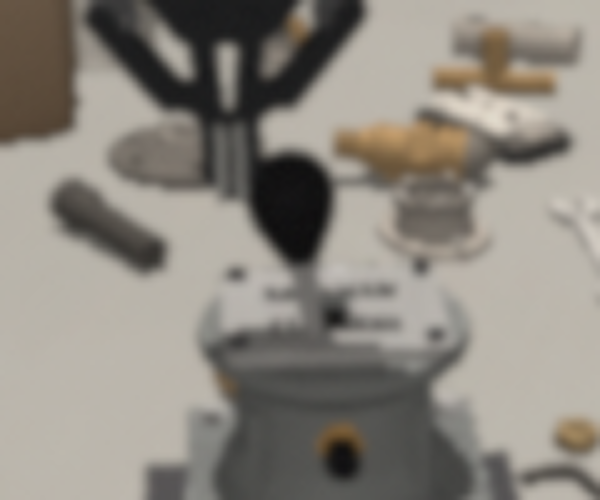

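Contact: knob at (290,205) in the crop, now touching the fingers; offset TCP–knob is about 30 mm. Push ~15 mm more.

Request:
play_rows --rows '[0, 0, -0.003, 0, 0, 0, 0, -0.006, 0, 0, 0, 0, -0.009, 0, 0, 0, 0, -0.012, 0, 0, 0, 0, -0.015, 0, 0, 0, 0, -0.015, 0, 0, 0, 0, -0.015, 0, 0]'

```text
time_s: 5.5
ee_pos: [0.5234, -0.0104, 0.2018]
tcp_rot: [[0.008, -0.288, 0.957], [0.002, 0.957, 0.288], [-1.0, -0.0, 0.008]]
wrist_force: [4.8, 4.1, 8.3]
finger_gap: -0.0001
```

```bash
python3 look.py a3.png
```

```text
t 5.55 tcp F,L,z 0.032478575494629014 0.03704457566049016 0.2017909578407498 force F,L 5.214686706268663 2.1649018187969387 8.332794984383254
[([262.6, 172.8], 0.61)]
fore 0 left 0.24 [265.9421 168.4067]
fore 0.12 left 0.24 [257.7713 169.0929]
fore 0 left 0 [265.0693 160.6732]
fore 0 left -0.24 [264.3111 156.8649]
fore 0.3 left -0.24 [245.5306 160.3593]
```

View pics/a3.png

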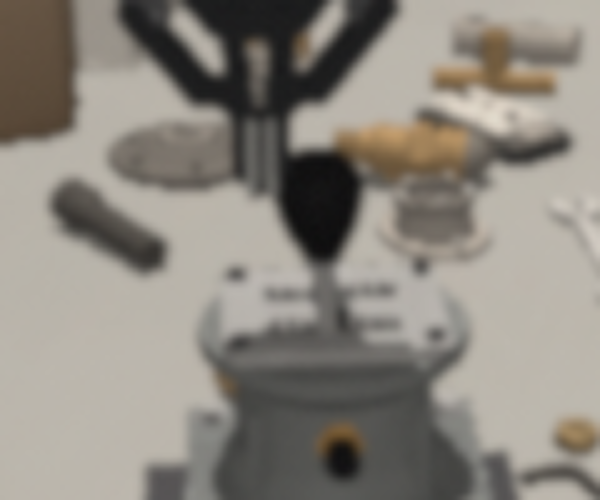

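Knob is now at crop (322,205), about 2–3 mm short of neutral. There is an 8 N upward force, so the finger knuckle is probably on the knob's top; I'll back off, raise, and nudge again.

Request:
play_rows --rows '[0, 0, 0.005, 0, 0, -0.006, 0, 0.01, 0, 0, -0.011, 0, 0.01, 0, 0, -0.011, 0, 0.005, 0, 0, -0.011, 0, 0.001, 0, 0, -0.011, 0, -0.001, 0, 0, -0.011, 0, -0.003, 0, 0, -0.011, 0, -0.003, 0, 0, -0.011, 0, -0.003, 0, 0]'

```text
time_s: 6.5
ee_pos: [0.518, -0.0123, 0.2103]
tcp_rot: [[0.001, -0.288, 0.958], [0.0, 0.958, 0.288], [-1.0, -0.0, 0.001]]
wrist_force: [3.7, 0.9, 0.5]
finger_gap: -0.0001
```

```bash
python3 look.py a4.png
```

```text
t 6.55 tcp F,L,z 0.02669896006362185 0.03677713764321875 0.21026428847340867 force F,L 2.695131279404895 0.34589838077141294 1.8208008272094096
[([264.1, 171.3], 0.59)]
fore 0 left 0.24 [265.9421 168.4067]
fore 0.12 left 0.24 [257.7713 169.0929]
fore 0 left 0 [265.0693 160.6732]
fore 0 left -0.24 [264.3111 156.8649]
fore 0.3 left -0.24 [245.5306 160.3593]
```

View pics/a4.png

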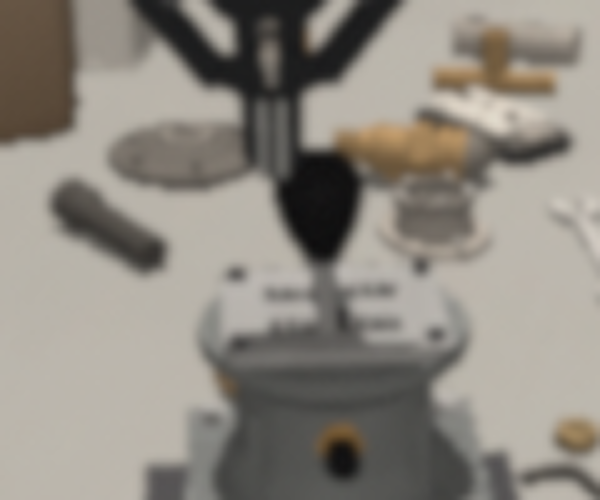

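Request:
play_rows --rows '[0, 0, -0.002, 0, 0, 0, 0, -0.004, 0, 0, 0, 0, -0.005, 0, 0, 0, 0, -0.005, 0, 0]'

```text
time_s: 7.0
ee_pos: [0.5134, -0.0136, 0.2106]
tcp_rot: [[0.002, -0.288, 0.958], [0.0, 0.958, 0.288], [-1.0, -0.0, 0.002]]
wrist_force: [3.7, 2.5, 2.4]
finger_gap: -0.0
```

```bash
python3 look.py a5.png
```

```text
t 7.05 tcp F,L,z 0.021935885816970604 0.03682155313219547 0.21056340689887615 force F,L 5.365411169898243 1.0655766135281823 2.8502140255591577
[([262.3, 169.0], 0.81)]
fore 0 left 0.24 [265.9421 168.4067]
fore 0.12 left 0.24 [257.7713 169.0929]
fore 0 left 0 [265.0693 160.6732]
fore 0 left -0.24 [264.3111 156.8649]
fore 0.3 left -0.24 [245.5306 160.3593]
```

View pics/a5.png

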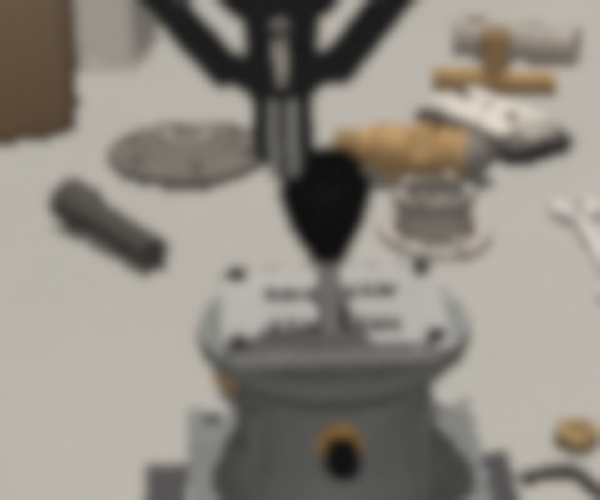

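```bash
cat > ov.py <<'E'
from m import *
import sys
S=grab_frame(sys.argv[2] if len(sys.argv)>2 else 'side')
y=.2915;O=np.array([.503,-.0552,.0675]);F=np.array([np.cos(y),np.sin(y),0]);L=np.array([-np.sin(y),np.cos(y),0])
c=(200,130,6.0,120,95) if S['camera_matrix'][0][0]>400 else (215,145,6.0,100,95)
b=cv2.resize(S['img'][c[1]:c[1]+c[4],c[0]:c[0]+c[3]],None,fx=6,fy=6,interpolation=2)[:,:,::-1].copy()
W=lambda f,l,z:O+f*F+l*L+np.array([0,0,z-.0675])
def pt(X,col):
    u=(proj(S,X)-[c[0],c[1]]+.5)*6; return tuple(int(v) for v in u)
for a,cc,col in ((0,.24,(0,255,0)),(.05,.24,(0,255,255)),(0,-.24,(255,0,0)),(.3,-.24,(0,0,255))):
    ps=[]
    for r in (.08,.113,.155):
        n=np.array([np.tan(a),np.tan(cc),1]);v=n/np.linalg.norm(n)*r
        ps.append(pt(O+v[0]*F+v[1]*L+[0,0,v[2]],col))
    for i in(0,1): cv2.line(b,ps[i],ps[i+1],col,1)
q=[pt(W(s*.054,t*.047,.146),0) for s,t in((1,1),(1,-1),(-1,-1),(-1,1))]
cv2.polylines(b,[np.array(q)],True,(255,0,255),1)
cv2.imwrite('pics/'+sys.argv[1],b)
E
python3 ov.py o1.png
```

```text
(no output)
```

View pics/o1.png

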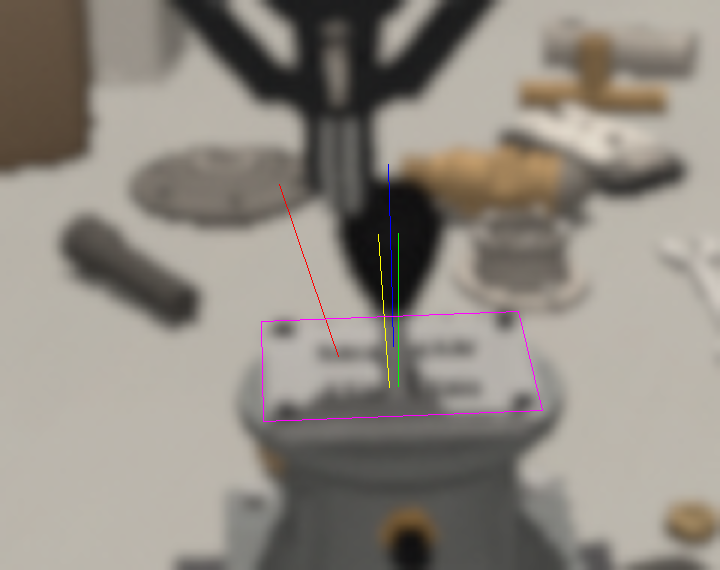

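The overlay fits the gate cover well; the stick lies between the neutral line (green) and the 0.05 rad line (yellow), at about 0.02. One more small nudge, then go round to the left side of the knob.

Request:
play_rows --rows '[0, 0, -0.0015, 0, 0, 0, 0, -0.0025, 0, 0, 0, 0, -0.0025, 0, 0, 0, 0, 0.01, 0, 0, -0.02, 0, 0.025, 0, 0, -0.02, 0.02, 0.025, 0, 0, -0.02, 0.04, 0.025, 0, 0, -0.02, 0.055, 0.015, 0, 0, -0.02, 0.055, 0, 0, 0, -0.01, 0.055, -0.015, 0, 0, 0, 0.055, -0.021, 0, 0, 0.003, 0.055, -0.021, 0, 0, 0.003, 0.055, -0.021, 0, 0]'

```text
time_s: 8.45
ee_pos: [0.4754, 0.0324, 0.206]
tcp_rot: [[-0.004, -0.287, 0.958], [-0.001, 0.958, 0.287], [-1.0, 0.0, -0.004]]
wrist_force: [0.7, -0.0, 1.0]
finger_gap: 0.0002
```

```bash
python3 ov.py o2.png; python3 look.py a6.png | head -1
```

```text
t 8.55 tcp F,L,z 0.0001317448232055549 0.09167754681520157 0.20698192844371358 force F,L 0.30694146958177415 -0.7100184402590737 0.40808413925070663
```

View pics/o2.png

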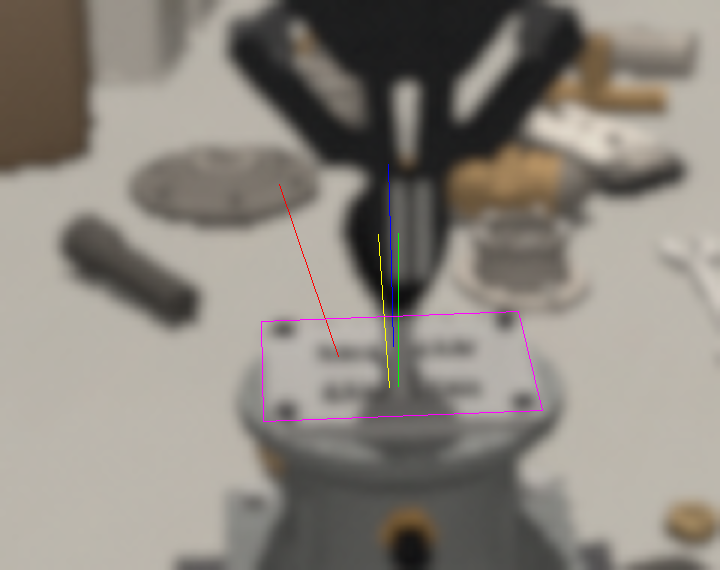

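Stick now in line with neutral (knob centre at (396,235)). Push right.

Request:
play_rows --rows '[0, -0.008, 0, 0, 0, 0, -0.016, 0, 0, 0, 0, -0.022, 0, 0, 0, 0, -0.026, 0, 0, 0, 0, -0.03, 0, 0, 0, 0, -0.034, 0, 0, 0, 0, -0.038, 0, 0, 0, 0, -0.04, 0, 0, 0, 0, -0.04, 0, 0, 0]'

```text
time_s: 9.5
ee_pos: [0.4889, -0.0039, 0.2092]
tcp_rot: [[0.003, -0.289, 0.957], [0.004, 0.957, 0.289], [-1.0, 0.003, 0.004]]
wrist_force: [-3.7, 5.1, 9.5]
finger_gap: -0.0001
```

```bash
python3 ov.py o3.png; python3 look.py a7.png | head -1
```

```text
t 9.6 tcp F,L,z 0.0012407628993614428 0.05332220759475242 0.2091638585604685 force F,L -0.6415333037775994 7.098996459640448 10.206104112048905
```

View pics/o3.png

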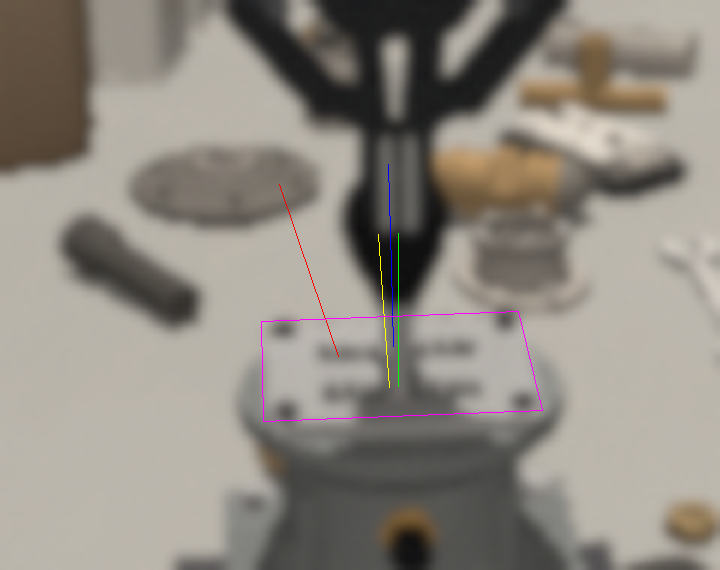

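Run:
```python
from m import *
S=grab_frame('side');o=monitor.get_obs()
print('tip proj crop',(proj(S,o['ee_pos'])-[200,130]+.5)*6, o['ee_pos'],o['wrist_force'])
b=cv2.resize(S['img'][140:200,225:305],None,fx=10,fy=10,interpolation=2)[:,:,::-1]
b=np.clip(b.astype(float)*1.8+20,0,255).astype(np.uint8).copy()
u=(proj(S,o['ee_pos'])-[225,140]+.5)*10;cv2.circle(b,tuple(int(x) for x in u),4,(0,0,255),-1)
cv2.imwrite('pics/z1.png',b)
W=grab_frame('wrist');cv2.imwrite('pics/w1.png',W['img'][:,:,::-1])
```

```text
tip proj crop [398.1131 272.4303] [ 0.4888 -0.0038  0.2091] [-2.4716  6.3981  9.5812]
```

View pics/z1.png

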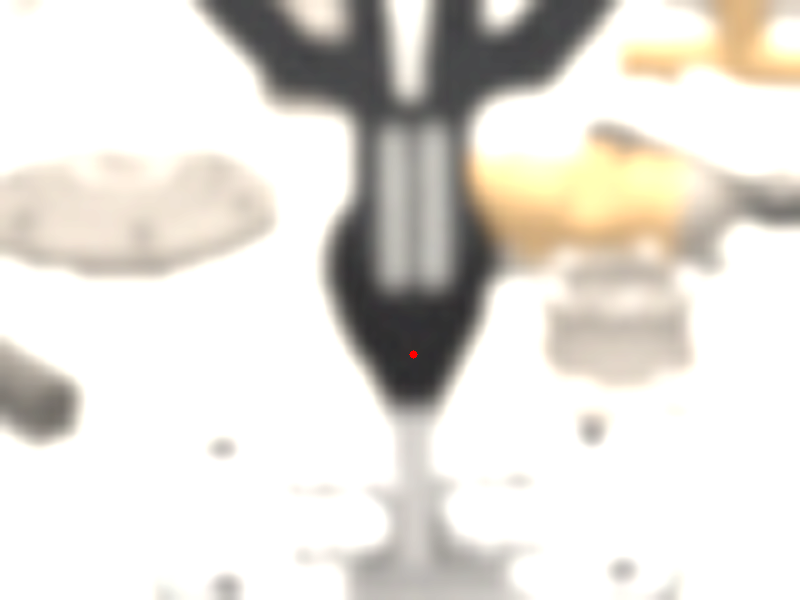

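View pics/w1.png

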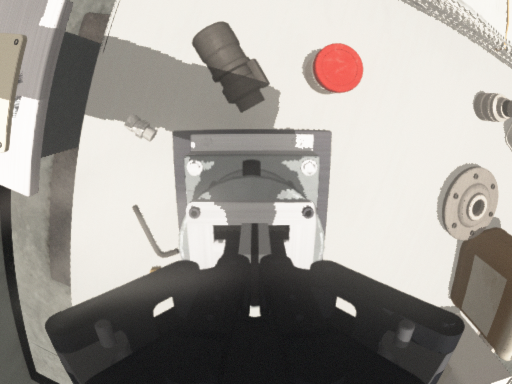

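Run:
```python
from m import *
S=grab_frame('side')
print((proj(S,[.5363,-.0068,.1999])-[200,130]+.5)*5)
print((proj(S,[.5363,-.0068,.2119])-[200,130]+.5)*5)
```

```text
[232.6179 234.8446]
[231.6888 210.596 ]
```

The picture shows the shut fingertips actually end ~18 mm above the TCP I assumed (pad ends at (415,295), TCP projects to (413,355)). So the contact was on the knob's shoulder, which explains the upward force. Back off, go 20 mm lower, and push again.

Request:
play_rows --rows '[0, 0.01, 0, 0, 0, 0, 0.025, 0, 0, 0, 0, 0.035, 0, 0, 0, 0.01, 0.035, 0, 0, 0, 0.02, 0.035, 0, 0, 0, 0.02, 0.035, 0, 0, 0, 0.02, 0.028, 0, 0, 0, 0.02, 0.022, 0, 0, 0, 0.02, 0.018, 0, 0, 0, 0.02, 0.014, 0, 0, 0, 0.02, 0.01, 0, 0, 0, 0.02, 0.006, 0, 0, 0, 0.02, 0.002, 0, 0, 0, 0.02, -0.002, 0, 0, 0, 0.02, -0.002, 0, 0, 0]'

```text
time_s: 11.3
ee_pos: [0.489, -0.0065, 0.1876]
tcp_rot: [[0.001, -0.288, 0.958], [0.002, 0.958, 0.288], [-1.0, 0.002, 0.001]]
wrist_force: [-0.8, 5.2, 3.2]
finger_gap: 0.0001
```

```bash
python3 ov.py o4.png; python3 look.py a8.png | head -1
```

```text
t 11.4 tcp F,L,z 0.000541692364593757 0.05053455942182307 0.18742439829386412 force F,L -0.07638045246797606 4.533117005756206 4.21709896181208
```

View pics/o4.png

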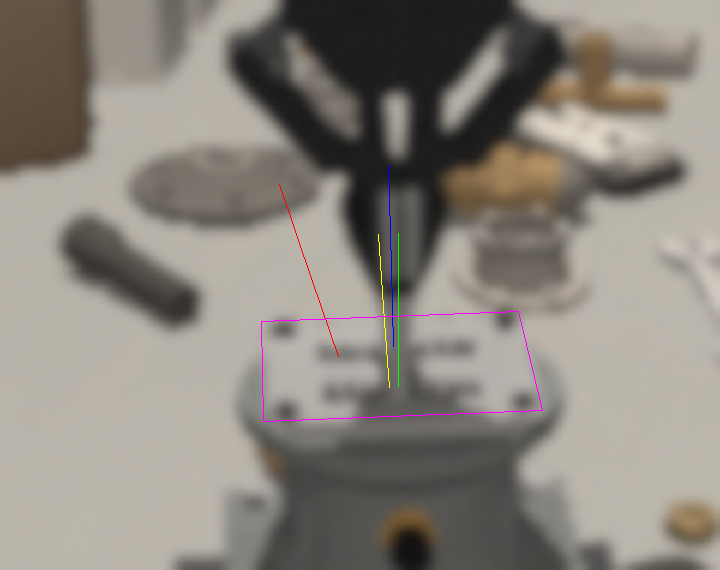

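Knob is moving right (its lower end shifted from row 305 to 288). Continue.

Request:
play_rows --rows '[0, -0.004, 0, 0, 0, 0, -0.008, 0, 0, 0, 0, -0.012, 0, 0, 0, 0, -0.016, 0, 0, 0, 0, -0.02, 0, 0, 0, 0, -0.024, 0, 0, 0, 0, -0.028, 0, 0, 0, 0, -0.032, 0, 0, 0, 0, -0.036, 0, 0, 0, 0, -0.04, 0, 0, 0, 0, -0.044, 0, 0, 0, 0, -0.048, 0, 0, 0, 0, -0.05, 0, 0, 0, 0, -0.05, 0, 0, 0]'

```text
time_s: 12.85
ee_pos: [0.5032, -0.0558, 0.1866]
tcp_rot: [[-0.001, -0.287, 0.958], [-0.0, 0.958, 0.287], [-1.0, -0.0, -0.001]]
wrist_force: [-0.5, 3.3, 1.2]
finger_gap: 0.0003
```

```bash
python3 ov.py o5.png; python3 look.py a9.png | head -1
```

```text
t 12.95 tcp F,L,z 2.8077315802243564e-05 -0.00039755850951829675 0.18669876699124838 force F,L 1.8394559099317171 2.2204368412452973 0.16538675200531056
```

View pics/o5.png

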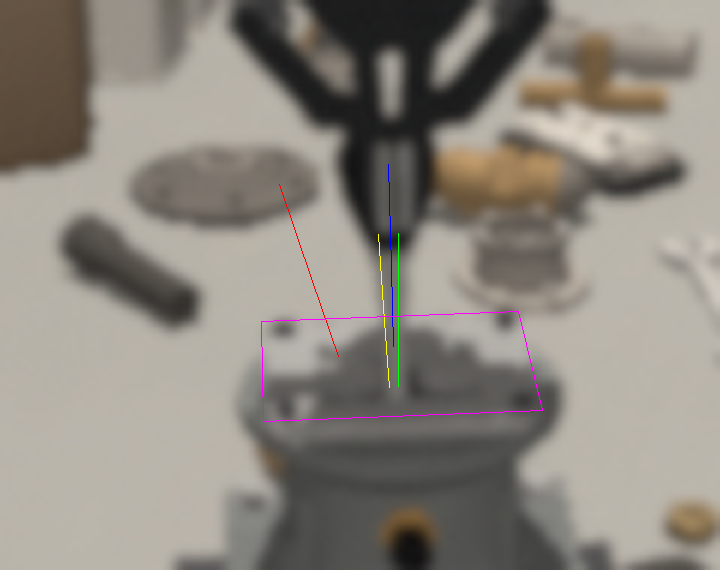

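Knob is well across (about −30 mm); push to the right stop.

Request:
play_rows --rows '[0, -0.003, 0, 0, 0, 0, -0.006, 0, 0, 0, 0, -0.009, 0, 0, 0, 0, -0.009, 0, 0, 0]'

```text
time_s: 13.4
ee_pos: [0.5052, -0.0634, 0.1863]
tcp_rot: [[-0.002, -0.288, 0.958], [0.002, 0.958, 0.288], [-1.0, 0.003, -0.001]]
wrist_force: [-1.0, 6.6, -2.9]
finger_gap: -0.0002
```

```bash
python3 ov.py o6.png; python3 look.py a10.png | head -1
```

```text
t 13.5 tcp F,L,z -0.0002302175216476657 -0.008333669489788531 0.18632689402829827 force F,L 1.1600579734555745 5.0143602948476165 -2.8651895954592357
```

View pics/o6.png

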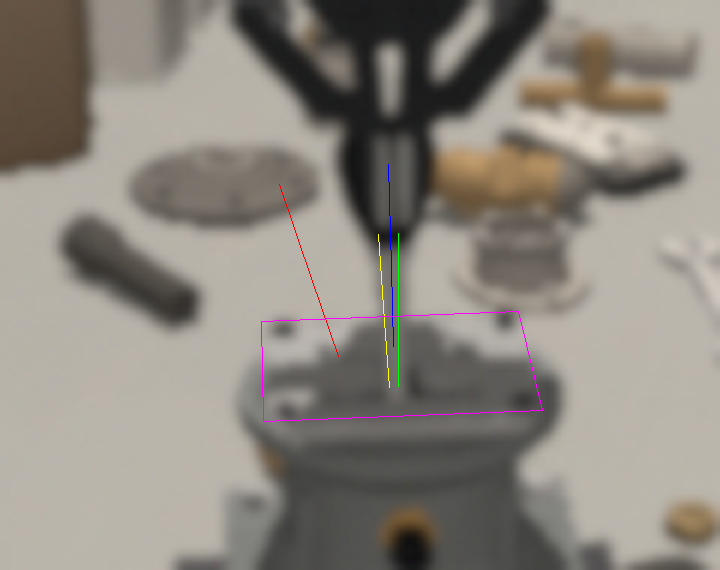

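Request:
play_rows --rows '[0, -0.002, 0, 0, 0, 0, -0.004, 0, 0, 0, 0, -0.004, 0, 0, 0]'

```text
time_s: 13.85
ee_pos: [0.5057, -0.0654, 0.1861]
tcp_rot: [[-0.003, -0.289, 0.957], [0.006, 0.957, 0.289], [-1.0, 0.006, -0.002]]
wrist_force: [-2.1, 11.2, -3.3]
finger_gap: -0.0001
```

```bash
python3 look.py a11.png | head -1
```

```text
t 13.9 tcp F,L,z -0.00033867913950258764 -0.010465704764634319 0.18605811006286826 force F,L 0.9716005348386023 11.52963591236909 -2.5876887779299094
```

At the right stop (force rose to 11 N). Now round behind the knob, a little lower.

Request:
play_rows --rows '[0, 0.01, 0, 0, 0, 0, 0.03, 0, 0, 0, 0, 0.03, -0.02, 0, 0, 0, 0.03, -0.045, 0, 0, 0, 0.03, -0.058, 0, 0, 0, 0.01, -0.058, 0, 0, 0.002, -0.01, -0.058, 0, 0, 0.005, -0.024, -0.058, 0, 0, 0.005, -0.024, -0.058, 0, 0, 0.005, -0.024, -0.052, 0, 0, 0.005, -0.024, -0.046, 0, 0, 0.005, -0.024, -0.042, 0, 0, 0.005, -0.024, -0.038, 0, 0, 0.005, -0.024, -0.034, 0, 0, 0.005, -0.024, -0.03, 0, 0, 0.005, -0.024, -0.03, 0, 0]'

```text
time_s: 15.55
ee_pos: [0.4844, -0.0995, 0.182]
tcp_rot: [[-0.002, -0.288, 0.958], [-0.001, 0.958, 0.288], [-1.0, -0.0, -0.002]]
wrist_force: [-4.9, -1.9, 3.4]
finger_gap: 0.0003
```

```bash
python3 ov.py o7.png; python3 look.py a12.png | head -1
```

```text
t 15.65 tcp F,L,z -0.030547327855333463 -0.03705025573726796 0.18196791029883191 force F,L -5.471579497277137 -0.5517741741098647 3.2724113584069334
```

View pics/o7.png

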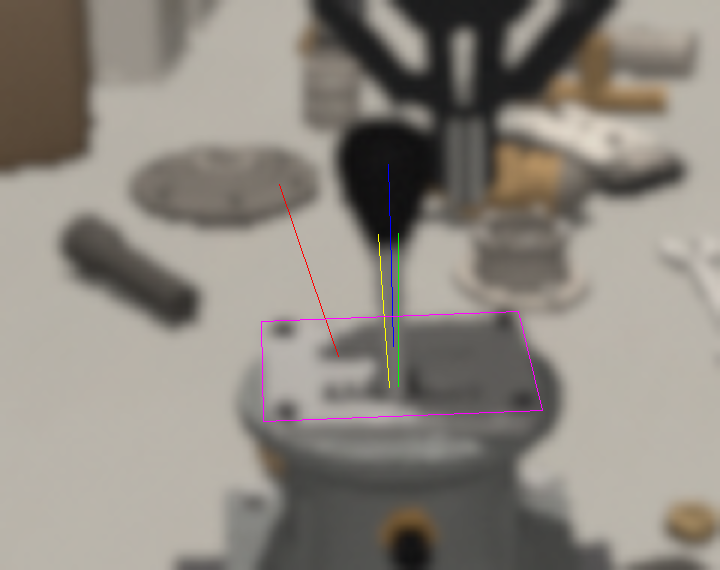

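Knob stands on the right/neutral line (388,165) with fingers touching from behind. Push forward.

Request:
play_rows --rows '[0, 0, 0.004, 0, 0, 0, 0, 0.008, 0, 0, 0, 0, 0.012, 0, 0, 0, 0, 0.016, 0, 0, 0.001, 0, 0.02, 0, 0, 0.002, 0, 0.024, 0, 0, 0.003, 0, 0.028, 0, 0, 0.004, 0, 0.032, 0, 0, 0.005, 0, 0.036, 0, 0, 0.006, 0, 0.04, 0, 0, 0.006, 0, 0.043, 0, 0, 0.006, 0, 0.043, 0, 0]'

```text
time_s: 16.9
ee_pos: [0.5263, -0.0868, 0.1755]
tcp_rot: [[-0.001, -0.288, 0.958], [0.0, 0.958, 0.288], [-1.0, 0.001, -0.001]]
wrist_force: [-5.4, -1.3, 1.7]
finger_gap: 0.0002
```

```bash
python3 ov.py o8.png; python3 look.py a13.png | head -1
```

```text
t 17.0 tcp F,L,z 0.013065633467240578 -0.036954148394379396 0.17561230207391038 force F,L -5.174041248783843 0.5479436966149321 1.6178315494748863
```

View pics/o8.png

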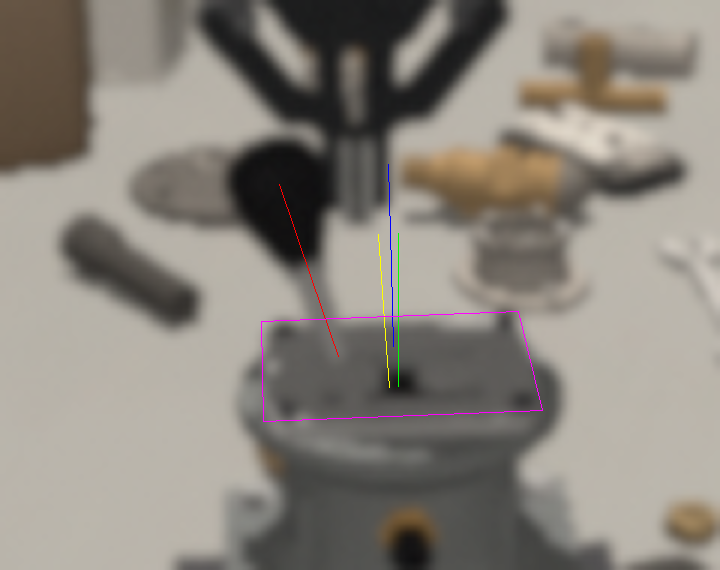

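Almost home (knob on the red third-gear line). Force is only 5 N, the friction level, so push on until the stop shows.

Request:
play_rows --rows '[0, 0, 0.002, 0, 0, 0, 0, 0.004, 0, 0, 0, 0, 0.006, 0, 0, 0, 0, 0.006, 0, 0]'

```text
time_s: 17.45
ee_pos: [0.5297, -0.0855, 0.1749]
tcp_rot: [[-0.005, -0.287, 0.958], [-0.001, 0.958, 0.287], [-1.0, 0.001, -0.005]]
wrist_force: [-9.0, -2.3, 1.1]
finger_gap: -0.0
```

Request:
play_rows --rows '[0, 0, 0.003, 0, 0, 0, 0, 0.005, 0, 0, 0, 0, 0.005, 0, 0]'

```text
time_s: 17.75
ee_pos: [0.5327, -0.0844, 0.1743]
tcp_rot: [[-0.009, -0.287, 0.958], [-0.001, 0.958, 0.287], [-1.0, 0.002, -0.009]]
wrist_force: [-12.7, -1.8, 0.8]
finger_gap: -0.0001
```

```bash
python3 ov.py o9.png; python3 look.py a14.png | head -1
```

```text
t 17.85 tcp F,L,z 0.01989085974403748 -0.03650792546368186 0.1743135584010087 force F,L -13.610541395963581 0.7168340349524265 1.8914191031478111
```

View pics/o9.png

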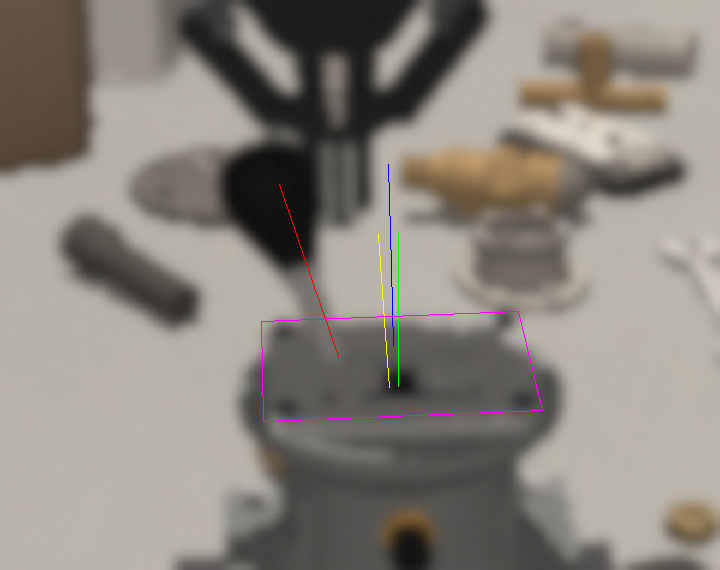

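Knob at (270,200), slightly past the red line; force 13.6 N. One more firm press to confirm the stop.

Request:
play_rows --rows '[0, 0, 0.003, 0, 0, 0, 0, 0.006, 0, 0, 0, 0, 0.006, 0, 0, 0, 0, 0.006, 0, 0]'

```text
time_s: 18.3
ee_pos: [0.5361, -0.0832, 0.1735]
tcp_rot: [[-0.014, -0.286, 0.958], [-0.002, 0.958, 0.286], [-1.0, 0.002, -0.014]]
wrist_force: [-17.0, -4.8, 0.0]
finger_gap: 0.0001
```

```bash
python3 ov.py o10.png; python3 look.py a15.png | head -1
python3 - <<'E'
import cv2
a=cv2.imread('pics/o9.png')[120:360,180:420];b=cv2.imread('pics/o10.png')[120:360,180:420]
cv2.imwrite('pics/c1.png',cv2.resize(cv2.hconcat([a,b]),None,fx=1.6,fy=1.6))
E
```

```text
t 18.4 tcp F,L,z 0.02359682028553353 -0.03628996491384997 0.17352253858905461 force F,L -16.6056253530175 0.44665422174546304 0.560441972820211
```

View pics/c1.png

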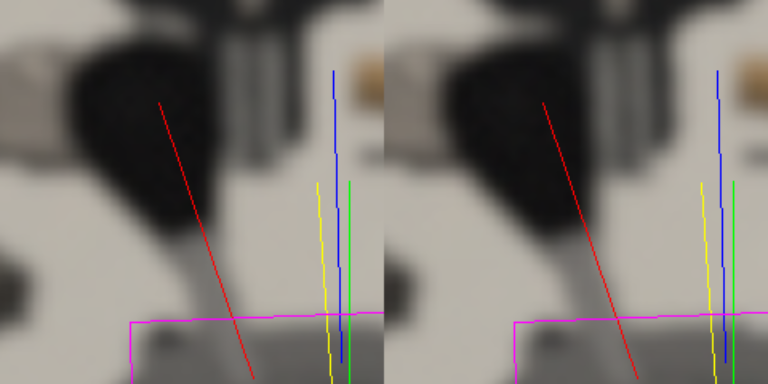

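Knob moved ~2 mm more as force rose to 17 N; it's already at/past the computed home line, i.e. pressing into a soft stop. Retreat and check with a clear top view.

Request:
play_rows --rows '[0, 0, -0.01, 0, 0, 0, 0, -0.03, 0, 0, 0, 0, -0.05, 0, 0, -0.04, 0, -0.06, 0, 0, -0.08, 0, -0.06, 0, 0, -0.12, 0, -0.06, 0, 0, -0.12, 0.04, -0.06, 0, 0, -0.12, 0.08, -0.06, 0, 0, -0.12, 0.12, -0.06, 0, 0, -0.12, 0.16, -0.06, 0, 0, -0.12, 0.2, -0.06, 0, 0, -0.12, 0.24, -0.06, 0, 0, -0.12, 0.28, -0.06, 0, 0, -0.12, 0.32, -0.06, 0, 0, -0.12, 0.36, -0.06, 0, 0, -0.12, 0.4, -0.06, 0, 0, -0.12, 0.4, -0.06, 0, 0, -0.12, 0.4, -0.06, 0, 0]'

```text
time_s: 20.25
ee_pos: [0.3703, 0.2852, 0.296]
tcp_rot: [[0.001, -0.29, 0.957], [0.001, 0.957, 0.29], [-1.0, 0.001, 0.002]]
wrist_force: [-0.1, -0.5, -0.0]
finger_gap: 0.0002
```

```bash
python3 ov.py o11.png; python3 ov.py o12.png top; python3 look.py a16.png | head -2
```

```text
t 20.4 tcp F,L,z -0.02944243718776697 0.3620763616480836 0.2961897099010748 force F,L -0.10935847685055748 0.372155163547718 -0.1675326756679371
[([245.7, 164.5], 0.6)]
```

View pics/o11.png

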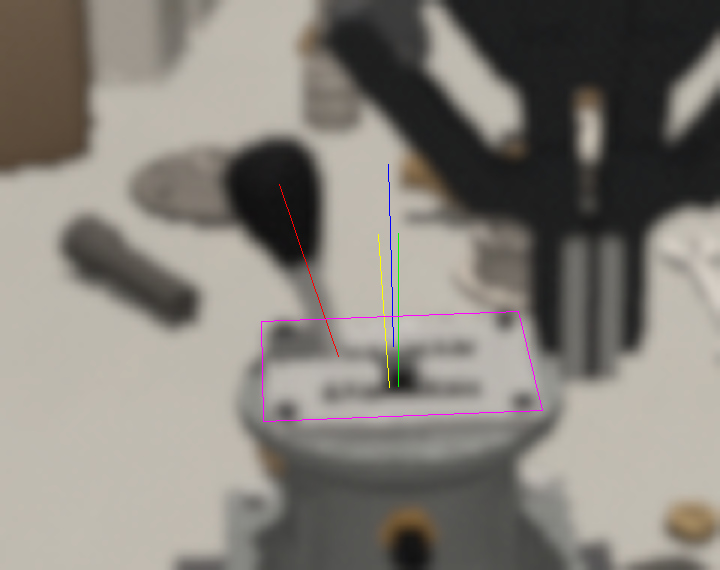

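View pics/o12.png

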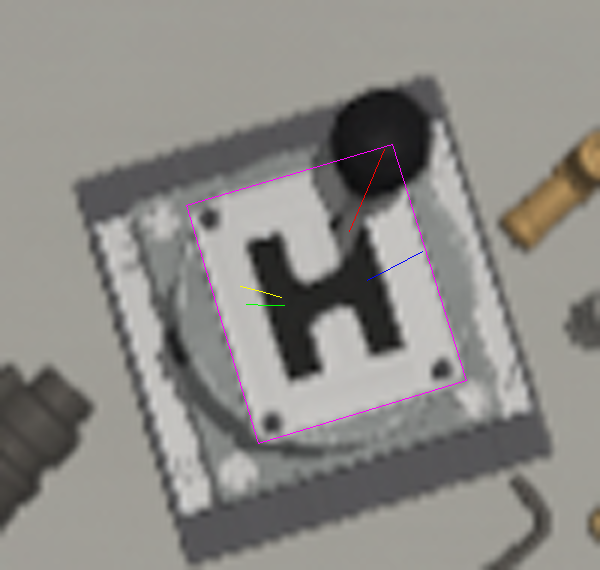

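The clear views agree. In the top view the knob is at (381,142), against (385,148) computed for third. It is at the front end of the right slot and has sprung back from the over-press. The arm is clear, so I'm handing in.

```bash
python3 -c "
from cell import manip,monitor
print(monitor.get_obs()['time_s'],manip.hand_in())"
```

```text
the job is handed in; nothing more can be done
20.45 None
```

The stick is fully home in third, and I handed the job in at 20.5 s with the arm well clear.

**What I did:** With the fingers shut, I pushed the knob back from the front of the left leg to neutral. Then I pushed it right until the force rose to about 11 N at the stop, and forward from behind to the front stop at about 17 N. The fingers never took hold of it.

**Last checks:**
- **Position:** both camera views put the knob within about 2 mm of the computed home position, if anything slightly past it. It sprang back a little once released.
- **Surroundings:** nothing beside the tower looked moved in the views I had, though I didn't measure each piece.

**What disagreed:** the shut fingertips ended about 18 mm above the tool point I had assumed. My first contacts therefore landed on the knob's shoulder, with up to about 10 N upward. I lowered the tool before the main sideways and forward pushes.

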